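Slide heavy metal scrap off the dressing plate into its bins

TASK

Two pieces of scrap, too heavy to lift, lie on the raised steel plate: slide each one along the plate and tip it over the plate's open end into the bin of its own metal, the dark cast-iron flange into the grey bin and the brass billet into the yellow bin. Do not lift the pieces off the plate, and leave the wrench in front of the plate where it lies.

Things in the scene. Friction and masses are not known exactly. Their poses are not given: they have to be found in the camera images.
- plate: Fixed raised steel plate on blue feet, 300 mm (its x) by 380 mm (its y). Origin under its centre on the bench; its top, where the pieces lie, is 125 mm above the bench. Blue lips 6 mm thick stand 8 mm above the top along the long edges (x = +-147 mm); the ends (y = +-190 mm) are open, with a bin at each. The pieces lie one in each half (+x, -x), so each can be pushed straight along y past the other.
- grey_bin: Fixed open grey steel bin for iron, outside 300 mm (its x) by 200 mm (its y), 110 mm high (rim 15 mm below the plate's top), walls and floor 4 mm; origin under its centre on the bench. It stands at the +y or the -y end of the plate (varies), square with it, 5 mm off, its centre 295 mm from the plate's centre. An iron rod end, 20 mm thick, 70 mm long, lies in it.
- yellow_bin: Fixed open-topped yellow bin for brass, of the same size as the grey bin, at the other end of the plate. A brass bar end 50 x 24 x 16 mm lies in it.
- flange: Loose dark-grey cast-iron flange of 1.6 to 2.4 kg: a square foot 96 x 96 mm, 24 mm thick, sides along its x and y, turned up to 30 degrees from the plate's; on it a round hub 60 mm in diameter, top at 48 mm. Origin at the centre of its underside, 65 to 85 mm from the plate's middle along the plate's x. Sliding it takes about 8 to 17 N.
- billet: Loose round brass billet, a disc 92 mm in diameter and 38 mm high, of 1.6 to 2.5 kg; origin at the centre of its underside, 65 to 85 mm from the plate's middle along the plate's x, in the half without the flange. Sliding it takes about 8 to 17 N.
- wrench: Small steel wrench lying on the bench in front of the plate, to the robot's right; not to be moved. Origin on the bench under it.

How it is judged:
By the outcome, as a careful person would: the job done as asked, in the order asked, and still so for the second after the job is handed in, with the robot touching nothing.
It also fails if it takes over 48 s, if anything falls off the work surface, if the arm or the gripper's body presses on something with over 40 N, if the wrist force passes 120 N, or if a joint passes its speed limit or range.

ROBOT

A 6-joint arm with a two-finger parallel gripper is mounted at the origin on the work surface. World frame = base frame: x ahead of the robot, y to its left, z up, the work surface at z = 0. Lengths are in m, angles in rad, forces in N, time in s.
With the tool pointing down it reaches from about 0.4 to 0.925 m from the base axis. Payload 12.5 kg.
Tool frame: the origin (TCP) lies midway between the tips of the shut fingers; the grasp point (between the pads) lies 19 mm behind it (bot.tcp_to_grasp is the distance from the TCP to the grasp point, in m); z points along the fingers, y is the line along which they close (so a half turn about z gives the same grasp; the last joint's range is limited). The gripper opens to 95 mm and grips with 3 to 60 N. Pads are 20 mm wide; open, the fingers measure 119 mm over their backs; the gripper's body (75 mm by 180 mm) begins 59 mm behind the grasp point.
Start: joints at [1.147, 0.491, 1.559, -0, 1.092, -0.106], TCP at [0.195, 0.594, 0.215] pointing down, gripper open.
Joint ranges: [-3.1, 3.1], [-0.84, 2.19], [0.05, 2.79], [-1.13, 4.28], [0.06, 2.93], [-2.69, 2.69]. Speed limits (rad/s): [2.22, 2.22, 2.79, 3.14, 3.14, 3.14].

INTERFACE

Orientations are given as a rotation vector (axis times angle).
In Python, from bench import bot gives the robot as it stands.
- The arm moves only by the shell command python3 -m creep 'ROWS' [OPENING] [FORCE]. ROWS is JSON, a list that holds one entry, the list of rows, each a list of 4 numbers: the shift along the tool's x, y, z in m, then the turn about the tool's z in degrees. A call has exactly 5 rows; each row shifts and turns the commanded pose from where the row before left it, along the tool's axes as they then stand; what a row does not reach is not made up. A row lasts 1/10 s, in which the tool goes at most 50 mm and 8.59 degrees, less where a joint would pass 70% of its speed; a pose out of reach is approached as far as the arm can. A call is refused whole if a number of a shift passes 0.05 or a number of a turn 8.59, either way. A call with a gripper value outside its range is refused whole. OPENING is the finger opening in m, from 0 to 0.0951, set as the call begins (- or left out, the last holds). The fingers move at their own pace and stop on an object; FORCE is the grip in N (left out, the last holds). Time passes only in rows, so rows that do not move let the fingers close, or fill a call up. It gives the time, the measured TCP pose, the force, the opening and the grip force at its end, in the units of the state.
- bot.sense(): the state, without advancing time (a new reading comes with each control period).
- bot.camera(name): name is "scene" or "top" or "wrist"; returns (picture, depth): 420x560x3 uint8, red, green, blue; 420x560 float32, m along the optical axis (not along the pixel's ray), 0 where there is no reading.
- bot.camera_model(name): a dict with "intrinsics" (3x3 intrinsics, pixels), "R" (3x3) and "t" (3): a world point X has camera coordinates R X + t. Camera axes: x right, y down, z forward; pixel columns grow to the right and rows downward; lengths in m; the calibration is good to about 2 mm. A picture is of the moment at which its call begins: read the wrist's pose just before it. camera_model takes no time and is no camera call; for the wrist camera it gives the pose at the moment of the call.
- bot.hand_in(): hands the job in; it is judged then, once.
The state is a dict: "clock": time; "joints": joint angles; "joint_velocities": joint speeds; "joint_efforts": joint torques, N m; "tool_pos": TCP position; "eef_rot": TCP orientation; "ft_force": force on the tool from outside, world axes, zero at the start; "torque": the same for the moment, N m; "finger_gap": opening from 0.0 (shut) to 1.0 (fully open); "gripper_force": force on a finger pad.
Only numpy, scipy, OpenCV 4.12 (cv2) and the standard library are available. Lean on these libraries where they do the work, as an engineer would, in place of code of your own. Each camera call takes 0.05 s, during which the arm holds its last target. There are 200 camera calls.

## Working session

There is one attempt and no reset: what is moved stays moved. The work goes in short steps, Python scripts to look and compute and a shell command to move; the robot and the scene stay as the last step left them, time stands still between calls to the robot, and variables do not carry over. Pictures are saved under pics/ and viewed, at most 10 in all, crops included, and the job is handed in when it is done.

```bash
mkdir -p pics; python3 - <<'E'
from bench import bot
import cv2,numpy as np
s=bot.sense();print(s)
for n in("top","scene"):
    p,d=bot.camera(n);cv2.imwrite(f"pics/{n}0.png",p[:,:,::-1]);np.save(f"pics/{n}0.npy",d)
    print(n,bot.camera_model(n))
E
```

```text
{'clock': 0.0, 'joints': array([ 1.14739450e+00,  4.91538433e-01,  1.55947945e+00, -8.28587405e-06,
        1.09170664e+00, -1.05595953e-01]), 'joint_velocities': array([ 0.00149972,  0.00150563,  0.00108419, -0.00202608, -0.00140932,
        0.0004993 ]), 'joint_efforts': array([ 1.20184170e-03, -6.12630486e+01, -2.58187097e+01,  6.92599732e-02,
        4.81508137e-02, -1.02142719e-04]), 'tool_pos': array([0.19517186, 0.59346976, 0.21406455]), 'eef_rot': array([-4.97058394e-01, -3.10172853e+00,  1.71896537e-03]), 'ft_force': array([0.91882796, 0.30353489, 0.35845449]), 'torque': array([-0.0512467 , -0.01604853,  0.01561687]), 'gripper_force': 0.0, 'finger_gap': 1.0024059121409319}
top {'intrinsics': array([[395.53368986,   0.        , 275.46512187],
       [  0.        , 395.53368986, 211.6706892 ],
       [  0.        ,   0.        ,   1.        ]]), 'R': array([[-2.25805130e-02, -9.99744785e-01, -6.95937458e-04],
       [-9.98332138e-01,  2.25855913e-02, -5.31303471e-02],
       [ 5.31325056e-02, -5.04933760e-04, -9.98587343e-01]]), 't': array([0.04118712, 0.45987062, 1.10110292])}
scene {'intrinsics': array([[476.91991409,   0.        , 272.44234511],
       [  0.        , 476.91991409, 212.98431599],
       [  0.        ,   0.        ,   1.        ]]), 'R': array([[ 0.34865675,  0.93718096,  0.01141572],
       [ 0.70384775, -0.25376872, -0.66347553],
       [-0.61889969,  0.23936015, -0.74811089]]), 't': array([-0.18043006, -0.24003271,  1.68384965])}
```

View pics/top0.png

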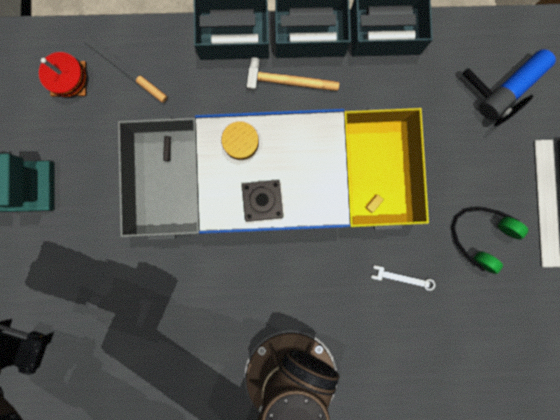

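View pics/scene0.png

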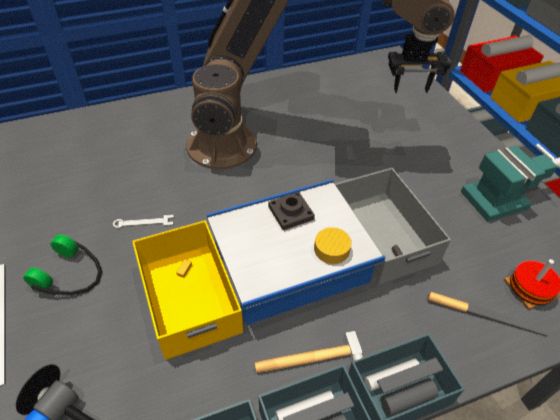

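The top view shows the grey bin on the left (+y) and the yellow bin on the right (-y). The flange is at about (262,200) in the near half and the billet at about (240,140) in the far half. The wrench is at about (403,280). The scene view agrees.

```bash
cat > h.py <<'E'
from bench import bot
import cv2,numpy as np
M=bot.camera_model("top");K,R,t=M["intrinsics"],M["R"],M["t"]
def w(px,z):
    d=R.T@np.linalg.inv(K)@np.array([px[0],px[1],1.]);c=-R.T@t
    return (c+d*(z-c[2])/d[2])
def big(m):
    c=max(cv2.findContours(m.astype(np.uint8),0,2)[0],key=cv2.contourArea);return c
def pieces(p):
    h=cv2.cvtColor(p,cv2.COLOR_RGB2HSV);roi=np.zeros(h.shape[:2],bool);roi[118:226,200:343]=1
    b=big(roi&(h[...,1]>90)&(h[...,2]>90)&(h[...,0]<35)); f=big(roi&(h[...,2]<110)&(h[...,1]<90))
    return b,f
E
python3 - <<'E'
from h import *
p=cv2.imread("pics/top0.png")[:,:,::-1].copy()
b,f=pieces(p)
for n,q in dict(fl=(196,116),fr=(345,112),nl=(198,231),nr=(349,227)).items(): print(n,w(q,.13).round(4))
c,r=cv2.minEnclosingCircle(b);print("billet px",c,r,w(c,.15).round(4))
bx=cv2.boxPoints(cv2.minAreaRect(f));print("flange",bx.round(1).tolist());print(np.array([w(q,.14) for q in bx]).round(4),w(bx.mean(0),.14))
s=bot.sense();Rt=cv2.Rodrigues(s["eef_rot"])[0];print(Rt.round(3))
c4=p[90:245,110:435];cv2.imwrite("pics/c.png",cv2.resize(c4,None,fx=2.4,fy=2.4,interpolation=2)[:,:,::-1])
E
```

```text
fl [0.7032 0.2279 0.13  ]
fr [ 0.7049 -0.1522  0.13  ]
nl [0.4102 0.2264 0.13  ]
nr [ 0.4117 -0.1529  0.13  ]
billet px (239.2623748779297, 140.1732635498047) 19.057588577270508 [0.6336 0.117  0.15  ]
flange [[241.3000030517578, 183.39999389648438], [278.6000061035156, 179.60000610351562], [282.29998779296875, 217.10000610351562], [245.10000610351562, 220.8000030517578]]
[[0.5267 0.1146 0.14  ]
 [0.5339 0.0213 0.14  ]
 [0.44   0.0141 0.14  ]
 [0.4329 0.107  0.14  ]] [0.48326667 0.06423696 0.14      ]
[[-0.95   0.312 -0.   ]
 [ 0.312  0.95  -0.001]
 [ 0.    -0.001 -1.   ]]
```

View pics/c.png

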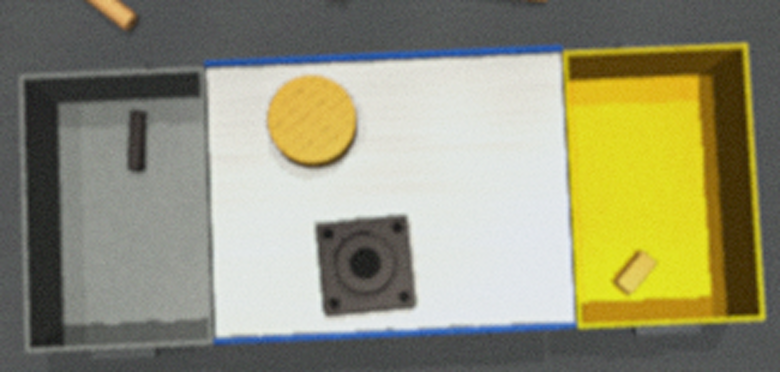

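The crop confirms the plate's centre is at about (0.5575, 0.0375), square with the world axes. The flange goes first, towards +y. I'll turn the tool so its y lies along world x (tool x along +y).

```bash
python3 -m creep '[[[0,0,0,8.5],[0,0,0,8.5],[0,0,0,8.5],[0,0,0,8.5],[0,0,0,8.5]]]' 0.06
python3 -m creep '[[[0,0,0,8.5],[0,0,0,8.5],[0,0,0,8.5],[0,0,0,3.8],[0,0,0,0]]]'
python3 -m creep '[[[-0.02,0.04,0,0],[-0.02,0.04,0,0],[-0.02,0.04,0,0],[-0.02,0.04,0,0],[-0.02,0.04,0,0]]]'
python3 -c "
from h import *
s=bot.sense();print(cv2.Rodrigues(s['eef_rot'])[0].round(3),s['joints'].round(2))"
```

```text
clock: 0.6
tool_pos: [0.1952, 0.5936, 0.2143]
eef_rot: [1.596, 2.706, -0.001]
ft_force: [0.7, -1.0, -0.3]
finger_gap: 0.657
gripper_force: 0.0
clock: 1.1
tool_pos: [0.1952, 0.5936, 0.2143]
eef_rot: [2.222, 2.22, -0.001]
ft_force: [-0.6, -0.7, 0.8]
finger_gap: 0.628
gripper_force: 0.0
clock: 1.6
tool_pos: [0.3967, 0.4927, 0.2146]
eef_rot: [-2.219, -2.224, 0.0]
ft_force: [-0.4, 0.7, 0.2]
finger_gap: 0.633
gripper_force: 0.0
[[-0.003  1.    -0.   ]
 [ 1.     0.003 -0.   ]
 [-0.    -0.    -1.   ]] [0.79 0.5  1.54 0.   1.1  0.79]
```

```bash
python3 -m creep '[[[-0.045,0.017,0,0],[-0.045,0.017,0,0],[-0.045,0.017,0,0],[-0.045,0.017,0,0],[-0.045,0.018,0,0]]]'
python3 -m creep '[[[-0.048,0,0,0],[-0.048,0,0,0],[-0.048,0,0,0],[-0.048,0,0,0],[-0.048,0,0,0]]]'
python3 -m creep '[[[-0.048,0,0,0],[-0.04,0,0.02,0],[0,0,0.03,0],[0,0,0.031,0],[0,0,0,0]]]'
```

```text
clock: 2.1
tool_pos: [0.4815, 0.2668, 0.2146]
eef_rot: [-2.218, -2.224, -0.0]
ft_force: [-0.3, 0.2, -0.3]
finger_gap: 0.632
gripper_force: 0.0
clock: 2.6
tool_pos: [0.4808, 0.0268, 0.2147]
eef_rot: [2.218, 2.224, 0.0]
ft_force: [1.1, 0.4, -0.4]
finger_gap: 0.63
gripper_force: 0.0
clock: 3.1
tool_pos: [0.4795, -0.0593, 0.1309]
eef_rot: [-2.217, -2.219, 0.005]
ft_force: [0.2, -1.1, 0.2]
finger_gap: 0.63
gripper_force: 0.0
```

```bash
python3 -m creep '[[[0.02,0.004,0,0],[0.02,0,0,0],[0.01,0,0,0],[0.01,0,0,0],[0.012,0,0,0]]]'
python3 -m creep '[[[0.015,0,0,0],[0.015,0,0,0],[0.015,0,0,0],[0.015,0,0,0],[0.015,0,0,0]]]'
python3 -m creep '[[[0.015,0,0,0],[0.01,0,0,0],[0,0,0,0],[0,0,0,0],[0,0,0,0]]]'
python3 - <<'E'
from h import *
p,_=bot.camera("top");cv2.imwrite("pics/t1.png",cv2.resize(p[90:245,110:435],None,fx=2.4,fy=2.4)[:,:,::-1])
E
```

```text
clock: 3.6
tool_pos: [0.4848, 0.0118, 0.1344]
eef_rot: [2.217, 2.224, -0.004]
ft_force: [-2.4, -26.1, 5.5]
finger_gap: 0.633
gripper_force: 12.9
clock: 4.1
tool_pos: [0.4856, 0.0868, 0.1344]
eef_rot: [2.219, 2.221, -0.002]
ft_force: [0.5, -15.2, 4.2]
finger_gap: 0.628
gripper_force: 7.5
clock: 4.6
tool_pos: [0.4853, 0.1126, 0.1338]
eef_rot: [2.221, 2.221, 0.001]
ft_force: [-1.4, 0.1, 0.3]
finger_gap: 0.63
gripper_force: 0.0
```

View pics/t1.png

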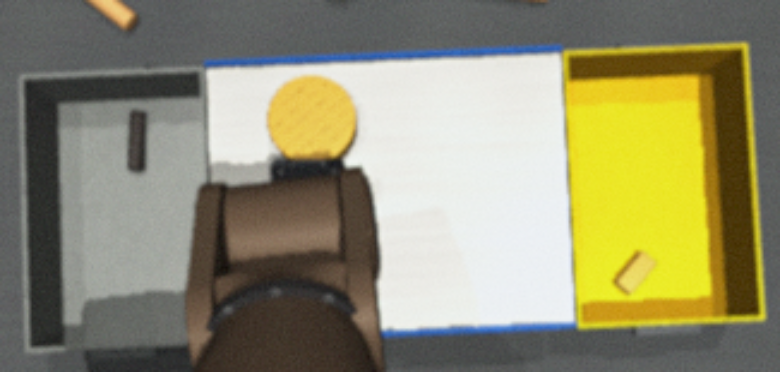

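Billet is untouched at about (312,120) in the crop, and the flange is hidden under the wrist. The ~15 N push force shows it is sliding, so I'll carry on over the edge.

```bash
python3 -m creep '[[[0.012,0,0,0],[0.015,0,0,0],[0.018,0,0,0],[0.02,0,0,0],[0.02,0,0,0]]]'
python3 -m creep '[[[0.02,0,0,0],[0.02,0,0,0],[0.02,0,0,0],[0.01,0,0,0],[0,0,0,0]]]'
python3 -m creep '[[[0,0,-0.03,0],[-0.02,0,-0.04,0],[-0.05,0,0,0],[-0.05,0,0,0],[-0.05,0,0,0]]]' 
python3 -m creep '[[[-0.05,0,0,0],[-0.05,0,0,0],[0,0,0,0],[0,0,0,0],[0,0,0,0]]]' 
python3 - <<'E'
from h import *
p,_=bot.camera("top");cv2.imwrite("pics/t2.png",cv2.resize(p[90:245,110:435],None,fx=2.4,fy=2.4)[:,:,::-1])
E
```

```text
clock: 5.15
tool_pos: [0.486, 0.1962, 0.1348]
eef_rot: [2.219, 2.219, -0.002]
ft_force: [-0.6, -13.5, 13.3]
finger_gap: 0.632
gripper_force: 7.0
clock: 5.65
tool_pos: [0.4851, 0.2684, 0.1335]
eef_rot: [-2.22, -2.223, -0.0]
ft_force: [-0.1, 0.2, -0.4]
finger_gap: 0.631
gripper_force: 0.0
clock: 6.15
tool_pos: [0.4846, 0.0954, 0.2039]
eef_rot: [2.221, 2.221, 0.001]
ft_force: [1.1, -0.3, -0.5]
finger_gap: 0.63
gripper_force: 0.0
clock: 6.65
tool_pos: [0.4849, -0.002, 0.2036]
eef_rot: [-2.221, -2.221, -0.0]
ft_force: [-0.3, -0.2, 0.0]
finger_gap: 0.633
gripper_force: 0.0
```

View pics/t2.png

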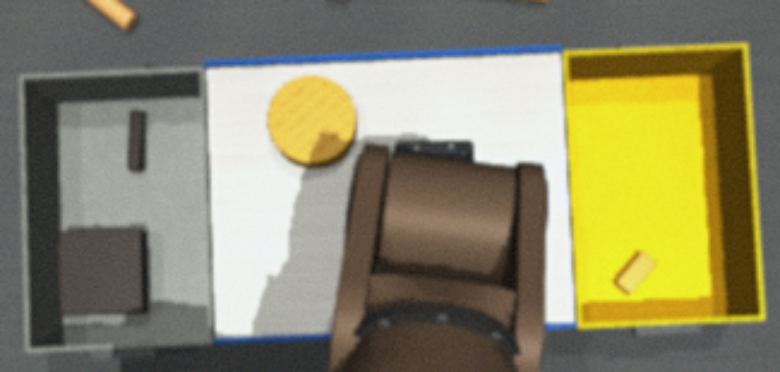

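The flange lies in the grey bin at about (103,272), upside down and flat. Next is the billet: the tool goes over and behind it, to about (0.632, 0.21).

```bash
python3 -m creep '[[[0.04,0.025,0,0],[0.04,0.025,0,0],[0.04,0.025,0,0],[0.04,0.025,0,0],[0.04,0.025,0,0]]]'
python3 -m creep '[[[0.012,0.022,0,0],[0,0,0.035,0],[0,0,0.035,0],[0,0,0,0],[0,0,0,0]]]'
```

```text
clock: 7.2
tool_pos: [0.6103, 0.2013, 0.2035]
eef_rot: [-2.219, -2.224, 0.0]
ft_force: [1.0, -1.8, 0.1]
finger_gap: 0.632
gripper_force: 0.0
clock: 7.7
tool_pos: [0.632, 0.2108, 0.1341]
eef_rot: [-2.22, -2.223, 0.001]
ft_force: [-0.0, 1.2, 0.9]
finger_gap: 0.63
gripper_force: 0.0
```

```bash
python3 -m creep '[[[-0.02,0,0,0],[-0.01,0,0,0],[-0.01,0,0,0],[-0.01,0,0,0],[-0.012,0,0,0]]]'
python3 -m creep '[[[-0.015,0,0,0],[-0.015,0,0,0],[-0.015,0,0,0],[-0.015,0,0,0],[-0.015,0,0,0]]]'
python3 -m creep '[[[-0.015,0,0,0],[-0.015,0,0,0],[-0.015,0,0,0],[-0.012,0,0,0],[-0.01,0,0,0]]]'
python3 - <<'E'
from h import *
p,_=bot.camera("top");cv2.imwrite("pics/t3.png",cv2.resize(p[90:245,110:435],None,fx=2.4,fy=2.4)[:,:,::-1])
E
```

```text
clock: 8.2
tool_pos: [0.6329, 0.1485, 0.1348]
eef_rot: [-2.222, -2.22, -0.007]
ft_force: [-0.1, 14.4, 3.3]
finger_gap: 0.627
gripper_force: 6.5
clock: 8.7
tool_pos: [0.6326, 0.0737, 0.1348]
eef_rot: [-2.222, -2.22, -0.006]
ft_force: [-0.1, 14.2, 3.5]
finger_gap: 0.629
gripper_force: 6.6
clock: 9.2
tool_pos: [0.6325, 0.0065, 0.1348]
eef_rot: [-2.222, -2.22, -0.005]
ft_force: [-0.2, 15.6, 5.3]
finger_gap: 0.632
gripper_force: 6.8
```

View pics/t3.png

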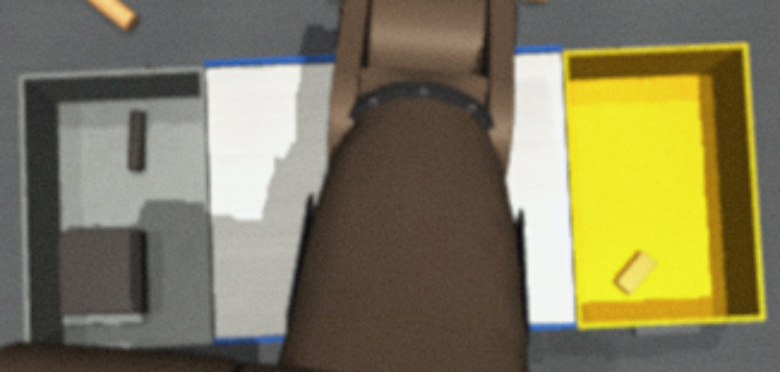

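The billet is hidden under the arm. The steady 15 N with no sideways force shows it is sliding in the cradle, and the flange is still in its bin.

```bash
python3 -m creep '[[[-0.012,0,0,0],[-0.015,0,0,0],[-0.018,0,0,0],[-0.02,0,0,0],[-0.02,0,0,0]]]'
python3 -m creep '[[[-0.02,0,0,0],[-0.02,0,0,0],[-0.02,0,0,0],[-0.02,0,0,0],[-0.02,0,0,0]]]'
python3 -m creep '[[[-0.02,0,0,0],[0,0,0,0],[0,0,-0.03,0],[0.02,0,-0.04,0],[0.05,0,0,0]]]' 
python3 -m creep '[[[0.05,0,0,0],[0.05,0,0,0],[0.05,0,0,0],[0.05,0,0,0],[0,0,0,0]]]' 
python3 - <<'E'
from h import *
p,_=bot.camera("top");cv2.imwrite("pics/t4.png",cv2.resize(p[90:300,110:445],None,fx=2.3,fy=2.3)[:,:,::-1])
E
```

```text
clock: 9.75
tool_pos: [0.6323, -0.0782, 0.1347]
eef_rot: [-2.221, -2.22, -0.005]
ft_force: [1.8, 14.4, 5.0]
finger_gap: 0.631
gripper_force: 7.0
clock: 10.25
tool_pos: [0.6319, -0.181, 0.1339]
eef_rot: [2.222, 2.221, 0.0]
ft_force: [0.6, 0.3, 0.1]
finger_gap: 0.631
gripper_force: 0.0
clock: 10.75
tool_pos: [0.6339, -0.132, 0.2082]
eef_rot: [2.221, 2.212, 0.005]
ft_force: [0.3, 1.3, -0.5]
finger_gap: 0.629
gripper_force: 0.0
clock: 11.25
tool_pos: [0.6316, 0.0761, 0.2036]
eef_rot: [-2.215, -2.226, -0.001]
ft_force: [-0.1, -0.4, -0.5]
finger_gap: 0.629
gripper_force: 0.0
```

View pics/t4.png

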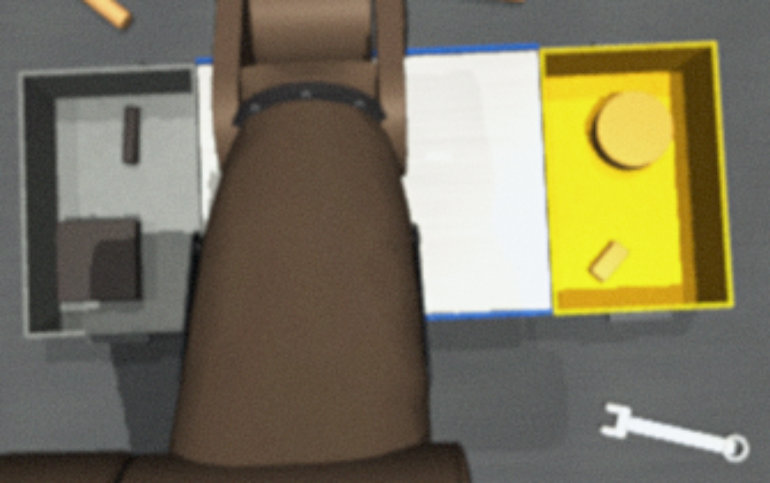

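The billet lies in the yellow bin at about (633,130). The flange is in the grey bin at about (98,260), and the wrench is where it was, at about (675,432). The robot is clear at z = 0.20.

```bash
python3 -c "
from bench import bot
print(bot.hand_in())"
```

```text
the job is handed in; nothing more can be done
None
```

The flange is in the grey bin and the billet is in the yellow bin, both slid off the plate without lifting; the wrench was left where it lay, and I handed the job in at about 11 s.

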